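Tighten the mould press with its tommy bar

ROBOT

A 7-joint arm with a two-finger parallel gripper is mounted at the origin on the work surface. World frame = base frame: x ahead of the robot, y to its left, z up, the work surface at z = 0. Lengths are in m, angles in rad, forces in N, time in s.
With the tool pointing down it reaches from about 0.35 to 0.9 m from the base axis. Payload 8.1 kg.
Tool frame: the origin (TCP) lies on the centre line of the jaws, within the pads' length; the fingertips stand 19 mm ahead of it and the grasp point (between the pads) is the TCP; z points along the fingers, y is the direction in which the jaws open and shut (so a half turn about z gives the same grasp; the last joint's range is limited). The gripper opens to 92 mm and grips with 3 to 60 N. Pads are 19 mm wide; open, the fingers measure 130 mm over their backs; the gripper's body (75 mm by 190 mm) begins 47 mm behind the grasp point.
Start: joints at [-1.357, 0.434, 0.025, 1.573, -0.012, 1.134, -0.075], TCP at [0.195, 0.594, 0.246] pointing down, gripper open.
Joint ranges: [-2.62, 2.62], [-0.44, 2.09], [-1.27, 1.32], [0.08, 2.57], [-1.32, 4.46], [0.12, 2], [-2.74, 2.74]. Speed limits (rad/s): [2.22, 2.22, 3.01, 3.01, 3.14, 3.14, 3.14].

INTERFACE

Orientations are given as a rotation vector (axis times angle).
In Python, from cell import monitor, imaging, workorder, outline_of gives the robot as it stands.
- The arm moves only by the tool move_arm, never from a script. Its argument "series" is a list of rows, each a list of 6 numbers: the shift along the world's x, y, z in cm, then the turn, a rotation vector about the world's x, y, z in degrees. A call has 1 to 8 rows; each row shifts and turns the commanded pose from where the row before left it; what a row does not reach is not made up. A row lasts 1/10 s, in which the tool goes at most 50 mm and 8.59 degrees, less where a joint would pass 70% of its speed; a pose out of reach is approached as far as the arm can. A call with a gripper value outside its range is refused whole. "grip" is the opening, from 0 (shut) to 1 (fully open), set as the call begins (left out, the last holds). The fingers move at their own pace and stop on an object; "force" is the grip in N (left out, the last holds). Time passes only in rows, so rows that do not move let the fingers close. It gives the time, the measured TCP pose, the force and the opening at its end, in the units of the state.
- monitor.observe(): the state, without advancing time (a new reading comes with each control period).
- imaging.get_image(name): name is "scene" or "top" or "wrist"; returns a dict with "color" (420x560x3 uint8, red, green, blue), "fx", "fy", "cx", "cy" (pixels), "dist_coeffs" ([k1, k2, p1, p2, k3] as OpenCV has them; the pictures are not rectified), "rvec" (rotation vector, rad) and "tvec" (3), from world to camera coordinates, as OpenCV has them; the wrist camera has in their place "mount" (4x4, takes a point from camera to tool coordinates, whose origin is the TCP and whose axes are the flange's). Camera axes: x right, y down, z forward; pixel columns grow to the right and rows downward; lengths in m; the calibration is good to about 2 mm. A picture is of the moment at which its call begins: read the wrist's pose just before it. There is no depth.
- workorder.sign_off(): hands the job in, once; it reports no verdict.
Trained networks look in the newest picture that a camera, given by its name, has taken for a name from the list of things; names that differ only in an ending like _2 or _b are one class to them, and where a whole thing is asked for, a point or a joint stands for the part that bears it (a point fixed in the world has none). Each returns a list of dicts, best first, with "p" (0 to 1); they miss things now and then, are a little off and sometimes report something else, mostly with a low value. They report only what shows in the picture. A call takes as long as a camera call. They do not tell look-alikes from the thing itself.
- outline_of(camera, thing): "mask" (420x560 bool, what is visible of it) and "rect" ([left, top, width, height] in pixels, round what is visible of it).
The state is a dict: "clock": time; "joints": joint angles; "dq": joint speeds; "joint_efforts": joint torques, N m; "position": TCP position; "ee_rot": TCP orientation; "force": force on the tool from outside, world axes, zero at the start; "ft_torque": the same for the moment, N m; "width": opening from 0.0 (shut) to 1.0 (fully open).
Only numpy, scipy, OpenCV 4.12 (cv2) and the standard library are available. Lean on these libraries where they do the work, as an engineer would, in place of code of your own. Each camera call takes 0.05 s, during which the arm holds its last target. There are 200 camera calls.

TASK

Screw the plate of the little bench press down onto the plaster mould: put the tommy bar into the holes of the press's collar nut, turn the collar clockwise as seen from above, and move the bar on to another hole whenever a guide post is in the way, until the nut is firmly snug on the mould. Feel for that point and never force it past snug, since the mould cracks. Then pull the bar out and lay it flat on the bench clear of the press, leaving everything else where it is.

Things in the scene. Friction and masses are not known exactly. Their poses are not given: they have to be found in the camera images.
- press: Fixed bench press, placed differently each time. Origin: middle of the underside of its grey base plate (200 x 270 x 20 mm, x by y). Its -x side faces the robot, turned up to 17 degrees. A grey bridge bar, 50 mm wide, 230 mm long (y), 85 to 100 mm above the bench, joins two posts. The collar sits on the bridge at the middle.
- post_left (a point): Top end, 145 mm above the bench, of the steel guide post on the press's own +y side, 100 mm from the middle; 28 mm diameter, with a 40 mm ring from 73 to 85 mm height. The bar swings freely between the posts on the press's -x side (and +x side), but never more than about 150 degrees before a post is in the way.
- post_right (a point): The same of the equal post on the press's -y side.
- mould_top (a point): Middle of the top of the white plaster mould, 130 x 130 mm, 57 mm above the bench, under the plate. The mould cracks if the collar is turned with more than about 0.9 N m.
- collar: Steel collar nut, 90 mm diameter, 34 mm high; turns in place (does not rise or fall). Origin: on its vertical axis, on its underside, 100 mm above the bench. Six square radial holes in its rim, 14 x 14 mm, 28 mm deep, 60 degrees apart, centrelines 117 mm above the bench; its own +x runs along one of them. On its top a small dark dot lies over each hole, 37 mm from the axis.
- screw_axis (a point): Point on the collar's axis at the height of the hole centrelines. The 25 mm threaded screw stands up to 193 mm above the bench. Clockwise from above lowers the plate: 155 to 175 degrees, different each time, until it touches the mould. Till then it turns at a steady 0.15 N m and stays where left.
- platen (a joint): Travel in m, positive down, of the square steel plate under the bridge: 0 = touches the mould, about -0.0037 at start; 1.27 mm per radian of collar; reading too coarse to judge by. Past the touch the collar's resistance climbs by about 3 N m per rad on top of 0.15 N m: snug from 0.35 N m (4 deg past touch), 0.55 N m (8 deg) is right, 0.9 N m (15 deg) breaks. Let go, it springs back a few degrees: fine.
- bar: Loose tommy bar, about 110 g: square beech handle 24 x 24 x 100 mm, from whose front end a 12 mm round steel rod stands out 65 mm, its tip tapered over 4 mm. Lies flat left or right of the press. Origin: middle of the handle's underside; +x points to the rod tip, 115 mm away; centreline 12 mm above the origin. Fully home in a hole, the handle's middle is 133 mm from the collar's axis.
- bar_tip (a point): The tip of the bar's rod, on its centreline. Fully home in a hole it stands 18 mm from the collar's axis. A firmly held bar swung round the axis bears on the hole's edge 43 mm from the axis, so the sideways force felt is about 3.5 N while the collar runs free, 8 N when just snug, 13 N when right and 20 N when it breaks.
- slat: Bystander: flat wooden slat 210 x 30 x 12 mm, lying on the opposite side of the press from the bar. Origin: middle of its underside.
- mallet: Bystander: lying wooden mallet, head 56 mm diameter, 90 mm long, handle 180 mm. Origin on the bench about the middle of its handle.
- pin: Bystander: wooden rolling pin, 44 mm thick, 300 mm long over the handles, lying beyond the press. Origin: under its middle.
- pot: Bystander: small terracotta cup, 72 mm across, 75 mm high. Origin: middle of its underside.
- jar: Bystander: glass jar with a steel lid, 64 mm across, 90 mm high. Origin: middle of its underside.
- tile: Bystander: terracotta tile 80 x 80 x 10 mm. Origin: middle of its underside.
- brush: Bystander: brush lying on the bench before the press. Origin on the bench about its middle.
Not all that is in view belongs to the job. What is shaped like the bar but orange is not meant.

How it is judged:
On the way, in this order (a step that is already met when the one before it is completed fails the run):
1. the bar's tip is at least 18 mm deep in one of the collar's holes (horizontal distance between bar_tip and collar below 0.027 m and z of bar_tip in the frame of collar between 0.008 and 0.026 m), for 0.1 s.
2. with the bar in a hole, the collar is turned until snug: the plate driven at least 0.09 mm (4 degrees of collar) past the touch (all of step 1 and value of joint platen above 9e-05 m), for 0.2 s.
At the end, for the whole second after the job is handed in: The collar has been left snug (the plate no more than 0.1 mm, 4 degrees of collar, back from the touch), and the bar lies still and flat on the bench (within 10 degrees of level, below 30 mm), its tip and its handle's middle at least 90 mm from the collar's axis (value of joint platen above -0.0001 m and horizontal distance between each of bar_tip, bar and collar above 0.09 m and height (world z) of each of bar_tip, bar below 0.03 m and angle between bar's own x axis and vertical between 1.4 and 1.74 rad and linear speed of bar below 0.02 m/s).
It fails at once if the collar is forced past snug: the plate more than 0.34 mm (15 degrees of collar) past the touch (value of joint platen above 0.00034 m).
It fails at once if the bar is rammed or levered: more than 60 N between the bar and the press with its collar (contact force between bar and press above 60 N).
It fails at once if the gripper or arm itself pushes on the collar with more than 10 N (contact force between any of the fingers, the arm and collar above 10 N).
It fails at once if a bystander is moved more than 40 mm (distance of any of slat, mallet, pin, pot, jar, tile, brush from where it was at the start of the episode above 0.04 m).
It also fails if it takes over 72 s, if anything falls off the work surface, if the arm or the gripper's body presses on something with over 40 N, if the wrist force passes 120 N, or if a joint passes its speed limit or range.

## Working session

There is one attempt and no reset: what is moved stays moved. The work goes in short steps, Python scripts to look and compute and a tool call to move; the robot and the scene stay as the last step left them, time stands still between calls to the robot, and variables do not carry over. Pictures are saved under pics/ and viewed, about 8 in all and at most 12, crops included, and the job is handed in when it is done.

Besides the shell and the picture viewer there is one more tool, called after "Emit:" as a command line: name --pt "numbers of a row" for each row, then --argument value for the rest. move_arm: Moves the arm, as the interface text tells. Its arguments: {"type":"object","properties":{"series":{"type":"array"},"grip":{"type":"number"},"force":{"type":"number"}},"required":["series"]}

```bash
mkdir -p pics; cat > h.py <<'E'
import numpy as np, cv2
from cell import monitor, imaging, workorder, outline_of
def K(im): return np.array([[im['fx'],0,im['cx']],[0,im['fy'],im['cy']],[0,0,1.]])
def pose(im,st=None):
    "R,t world->cam"
    if 'rvec' in im:
        return cv2.Rodrigues(np.array(im['rvec'],float))[0], np.array(im['tvec'],float).ravel()
    Rt=cv2.Rodrigues(np.array(st['ee_rot'],float))[0]; T=np.eye(4);T[:3,:3]=Rt;T[:3,3]=st['position']
    M=np.linalg.inv(T@np.array(im['mount'])); return M[:3,:3],M[:3,3]
def unproj(im,uv,z,st=None):
    R,t=pose(im,st); uv=np.array(uv,float).reshape(-1,1,2)
    n=cv2.undistortPoints(uv,K(im),np.array(im['dist_coeffs'],float)).reshape(-1,2)
    d=np.c_[n,np.ones(len(n))]@R; c=-R.T@t
    return c+d*((z-c[2])/d[:,2])[:,None]
def proj(im,P,st=None):
    R,t=pose(im,st)
    return cv2.projectPoints(np.array(P,float).reshape(-1,1,3),cv2.Rodrigues(R)[0],t,K(im),np.array(im['dist_coeffs'],float))[0].reshape(-1,2)
def save(im,n): cv2.imwrite('pics/'+n,im['color'][:,:,::-1])
E
python3 - <<'E'
from h import *
print(monitor.observe())
ims={}
for c in ('top','scene'):
    im=imaging.get_image(c); ims[c]=im
    for t in ('bar','collar','press','post_left','slat'):
        for o in outline_of(c,t)[:3]:
            m=o['mask']; v,u=np.nonzero(m)
            print(c,t,round(o['p'],2),o['rect'],m.sum(),unproj(im,[[u.mean(),v.mean()]],0.012 if t in('bar','slat') else .134 if t=='collar' else 0.02).round(3)[0])
big=np.vstack([ims['top']['color'],ims['scene']['color']])
save(ims['top'],'top0.png'); save(ims['scene'],'scene0.png')
E
```

```text
{'clock': 0.0, 'joints': array([-1.35658129,  0.43522426,  0.02496741,  1.57408824, -0.01157888,
        1.13397039, -0.0750979 ]), 'dq': array([ 2.15631782e-03,  4.83331690e-04,  8.09132781e-04, -1.28852098e-03,
       -4.90190600e-04,  1.51961597e-03, -3.15276081e-06]), 'joint_efforts': array([ 4.69624938e-04, -6.67867184e+01,  9.85097140e-01, -3.14454746e+01,
       -6.05260301e-02,  4.29713249e-02,  1.42362846e-04]), 'position': array([0.19462198, 0.59343251, 0.24494751]), 'ee_rot': array([-4.95642532e-01, -3.10215894e+00,  2.42402246e-03]), 'force': array([-0.91180281, -0.60106834, -0.47555231]), 'ft_torque': array([-0.0141225 ,  0.02191585,  0.02920402]), 'width': 0.9985812355570486}
top bar 0.85 [165.7, 266.3, 15.9, 63.5] 523 [0.304 0.336 0.012]
top bar 0.79 [174.9, 198.9, 27.0, 61.4] 425 [0.506 0.295 0.012]
top bar 0.74 [93.5, 250.3, 53.2, 23.4] 417 [0.419 0.495 0.012]
top collar 0.93 [292.7, 181.6, 36.1, 33.5] 979 [ 0.572 -0.041  0.134]
top collar 0.58 [380.5, 187.2, 36.3, 69.7] 852 [ 0.511 -0.262  0.134]
top collar 0.27 [174.9, 197.6, 28.9, 61.2] 426 [0.49  0.264 0.134]
top press 0.62 [258.7, 168.3, 103.1, 78.5] 6586 [ 0.575 -0.041  0.02 ]
top post_left 0.62 [260.0, 168.3, 101.5, 76.3] 6510 [ 0.574 -0.042  0.02 ]
top post_left 0.19 [292.7, 180.9, 31.3, 35.9] 912 [ 0.599 -0.048  0.02 ]
top slat 0.93 [382.3, 184.7, 36.8, 71.3] 793 [ 0.532 -0.296  0.012]
scene bar 0.88 [405.0, 208.0, 55.6, 12.7] 501 [0.418 0.495 0.012]
scene bar 0.68 [365.3, 220.6, 13.4, 37.5] 297 [0.502 0.295 0.012]
scene bar 0.64 [359.1, 181.5, 18.9, 36.7] 220 [0.307 0.335 0.012]
scene collar 0.73 [235.7, 213.8, 35.8, 32.9] 876 [ 0.605 -0.039  0.134]
scene collar 0.59 [366.8, 219.9, 8.6, 41.6] 263 [0.644 0.242 0.134]
scene press 0.86 [200.3, 205.5, 111.2, 91.5] 6987 [ 0.574 -0.043  0.02 ]
scene post_left 0.63 [204.2, 205.5, 109.2, 92.1] 7080 [ 0.575 -0.044  0.02 ]
scene slat 0.98 [149.9, 229.3, 23.7, 55.9] 538 [ 0.544 -0.295  0.012]
```

View pics/top0.png

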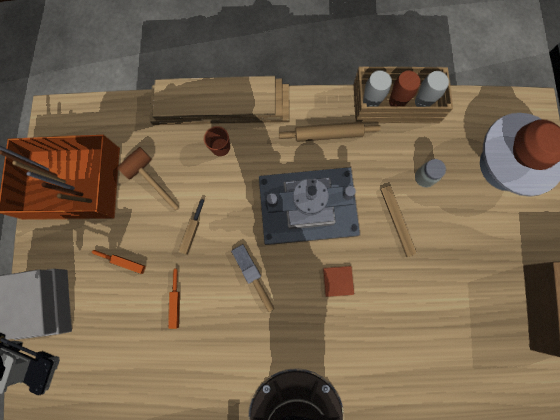

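View pics/scene0.png

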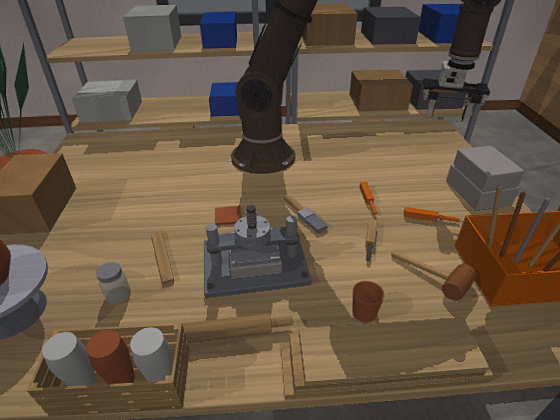

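The beech bar is near top-view px (190,225), with its handle end near (180,250) and its rod tip near (203,197). The two orange copies are near (120,262) and (174,300). The press is at (310,205), with its posts near (272,199) and (350,191). Next I'll work out coarse poses.

```bash
python3 - <<'E'
from h import *
im=imaging.get_image('top')
print('bar',unproj(im,[[203,196.5],[180,251]],.012).round(3))
print('posts',unproj(im,[[272,199],[350,191]],.145).round(3))
o=outline_of('top','bar')
for b in o[:3]:
    v,u=np.nonzero(b['mask']); P=unproj(im,np.c_[u,v],.012)[:,:2]; c=P.mean(0); e=np.linalg.svd(P-c)[2][0] if 0 else np.linalg.eigh(np.cov(P.T))[1][:,1]
    print(c.round(3),np.degrees(np.arctan2(e[1],e[0])).round(1))
s=monitor.observe(); w=imaging.get_image('wrist'); print(np.array(w['mount']).round(3),w['fx'],w['cx'],w['cy'],s['force'],s['ft_torque'])
save(im,'x.png')
b=cv2.resize(im['color'][155:260,165:375],None,fx=3.8,fy=3.8,interpolation=cv2.INTER_CUBIC); cv2.imwrite('pics/crop.png',b[:,:,::-1])
E
```

```text
bar [[0.607 0.262 0.012]
 [0.449 0.323 0.012]]
posts [[ 0.567  0.056  0.145]
 [ 0.586 -0.141  0.145]]
[0.506 0.296] 161.6
[0.303 0.336] 179.4
[0.418 0.492] 70.9
[[ 0.001 -0.955 -0.296  0.081]
 [ 1.     0.001  0.001 -0.   ]
 [-0.001 -0.296  0.955 -0.139]
 [ 0.     0.     0.     1.   ]] 326.44864284768863 282.20469400006334 210.10814377118717 [0.01269082 0.26843659 0.24513269] [-0.02188052 -0.00943562 -0.02880565]
```

View pics/crop.png

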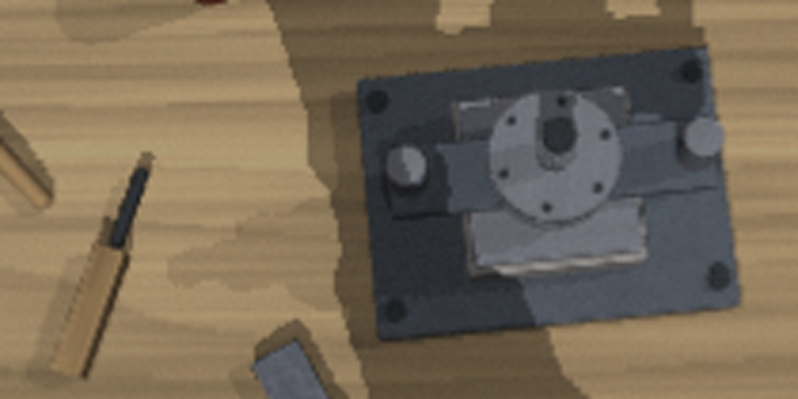

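```bash
python3 - <<'E'
from h import *
im=imaging.get_image('top')
d=np.array([(511,120),(561,101),(605,134),(598,187),(547,207),(503,173)])/3.8+[165,155]
P=unproj(im,d,.134); c=P.mean(0); print(c, np.linalg.norm(P-c,axis=1))
a=np.degrees(np.arctan2(*(P-c)[:,1::-1].T)); print(a%360, np.mean((np.exp(1j*np.radians(6*a)))) , np.degrees(np.angle(np.mean(np.exp(1j*np.radians(6*a)))))/6)
Q=unproj(im,np.array([(405,165),(703,137)])/3.8+[165,155],.145); print(Q,Q.mean(0))
print(unproj(im,np.array([(147,160),(73,372)])/3.8+[165,155],.012))
E
```

```text
[ 0.57800618 -0.04268535  0.134     ] [0.0370098  0.03675547 0.03688258 0.0370484  0.03698979 0.0369197 ]
[ 50.60145533 351.54896047 290.77270876 231.01513834 171.37259573
 110.69767923] (0.5875041929356402-0.8083828443223979j) -8.998610950638279
[[ 0.56869294  0.05706183  0.145     ]
 [ 0.58564686 -0.14129121  0.145     ]] [ 0.5771699  -0.04211469  0.145     ]
[[0.60528613 0.25965388 0.012     ]
 [0.4439433  0.31103294 0.012     ]]
```

Emit:
move_arm --pt "1.25 -1.245 -0.44 0 0 -7.49" --pt "1.25 -1.245 -0.44 0 0 -7.49" --pt "1.25 -1.245 -0.44 0 0 -7.49" --pt "1.25 -1.245 -0.44 0 0 -7.49" --pt "1.25 -1.245 -0.44 0 0 -7.49" --pt "1.25 -1.245 -0.44 0 0 -7.49" --pt "1.25 -1.245 -0.44 0 0 -7.49" --pt "1.25 -1.245 -0.44 0 0 -7.49"

```text
clock: 1.6
position: [0.2952, 0.4938, 0.2105]
ee_rot: [-1.985, -2.435, -0.0]
force: [-0.2, 0.4, 0.4]
width: 1.0
```

Emit:
move_arm --pt "1.25 -1.245 -0.44 0 0 -7.49" --pt "1.25 -1.245 -0.44 0 0 -7.49" --pt "1.25 -1.245 -0.44 0 0 -7.49" --pt "1.25 -1.245 -0.44 0 0 -7.49" --pt "1.25 -1.245 -0.44 0 0 -7.49" --pt "1.25 -1.245 -0.44 0 0 -7.49" --pt "1.25 -1.245 -0.44 0 0 -7.49" --pt "1.25 -1.245 -0.44 0 0 -7.49"

```text
clock: 2.4
position: [0.3952, 0.3943, 0.1753]
ee_rot: [-2.936, -1.118, -0.0]
force: [-0.3, 0.1, -0.3]
width: 1.0
```

Emit:
move_arm --pt "1.25 -1.245 -0.44 0 0 -7.49" --pt "1.25 -1.245 -0.44 0 0 -7.49" --pt "1.25 -1.245 -0.44 0 0 -7.49" --pt "1.25 -1.245 -0.44 0 0 -7.49" --pt "1.25 -1.245 -0.44 0 0 -7.49" --pt "1.25 -1.245 -0.44 0 0 -7.49" --pt "1.25 -1.245 -0.44 0 0 -7.49" --pt "1.25 -1.245 -0.44 0 0 -7.49" --pt "0 0 0 0 0 0"

```text
invalid input at $.series: expected 1 to 8 rows
```

```bash
cat >> h.py <<'E'
def st():
    s=monitor.observe(); R=cv2.Rodrigues(np.array(s['ee_rot'],float))[0]
    print('t%.2f'%s['clock'],'pos',s['position'].round(4),'ty az %.2f'%np.degrees(np.arctan2(R[1,1],R[0,1])),'zt',R[:,2].round(3),'j7 %.2f'%s['joints'][6],'F',s['force'].round(2),'M',s['ft_torque'].round(3),'w %.3f'%s['width']); return s
E
python3 - <<'E'
from h import *
s=st(); im=imaging.get_image('wrist'); save(im,'w1.png')
for b in outline_of('wrist','bar')[:2]:
    v,u=np.nonzero(b['mask']); print(b['p'],b['rect'],unproj(im,[[u.mean(),v.mean()]],.012,s))
print(proj(im,[[.4957,.2945,.024],[.6053,.2597,.012]],s))
E
```

```text
t2.40 pos [0.3952 0.3943 0.1753] ty az -48.29 zt [ 0.  0. -1.] j7 -1.44 F [-0.26  0.13 -0.32] M [-0.102  0.12  -0.054] w 1.000
0.91 [370.9, 119.0, 179.3, 105.1] [[0.51189515 0.29289238 0.012     ]]
0.89 [145.5, 1.2, 122.8, 176.1] [[0.42168382 0.49861004 0.012     ]]
[[438.24668396 191.06974725]
 [555.0734468  123.01102457]]
```

View pics/w1.png

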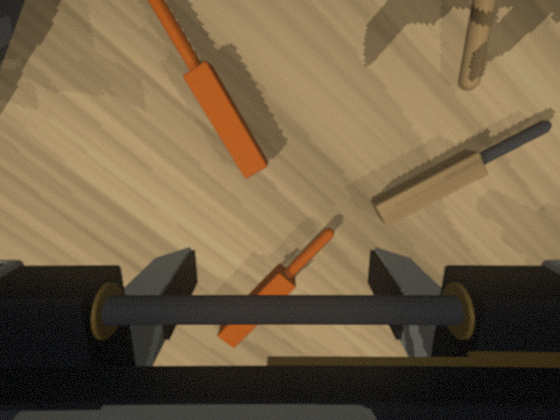

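The wrist view shows the beech bar with its tip at about (548,125), the handle front at about (483,162) and the handle rear at about (383,210). Two orange copies are to its left. The third call was refused because it had 9 rows, so I'll redo it and check from nearer.

Emit:
move_arm --pt "1.25 -1.245 -0.44 0 0 -7.49" --pt "1.25 -1.245 -0.44 0 0 -7.49" --pt "1.25 -1.245 -0.44 0 0 -7.49" --pt "1.25 -1.245 -0.44 0 0 -7.49" --pt "1.25 -1.245 -0.44 0 0 -7.49" --pt "1.25 -1.245 -0.44 0 0 -7.49" --pt "1.25 -1.245 -0.44 0 0 -7.49" --pt "1.25 -1.245 -0.44 0 0 -7.49"

```text
clock: 3.3
position: [0.4947, 0.2958, 0.1401]
ee_rot: [-3.102, 0.49, 0.001]
force: [-0.7, -0.0, 0.1]
width: 1.002
```

```bash
python3 - <<'E'
from h import *
s=st(); im=imaging.get_image('wrist'); save(im,'w2.png')
for b in outline_of('wrist','bar')[:2]:
    v,u=np.nonzero(b['mask']); print(b['p'],b['rect'],unproj(im,[[u.mean(),v.mean()]],.012,s))
print(proj(im,[[.4957,.2945,.024],[.6053,.2597,.012]],s))
E
```

```text
t3.30 pos [0.4947 0.2958 0.1401] ty az -107.96 zt [-0.     0.001 -1.   ] j7 -2.02 F [-0.73 -0.05  0.14] M [-0.024  0.202 -0.001] w 1.002
0.93 [275.1, 322.9, 21.1, 27.6] [[0.36638598 0.33569512 0.012     ]]
0.59 [265.1, 66.3, 25.0, 207.7] [[0.51560327 0.29175312 0.012     ]]
[[283.58682102 209.34872604]
 [282.94519916  56.89298178]]
```

View pics/w2.png

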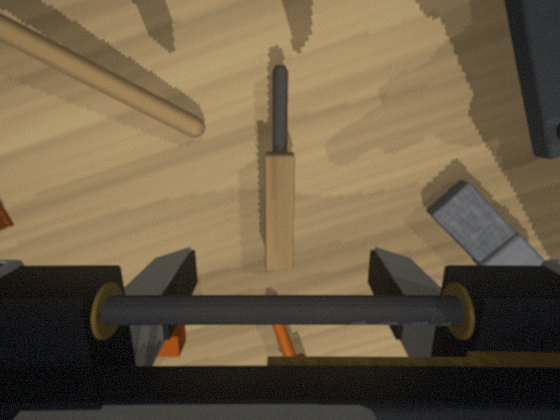

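The bar is almost aligned with the tool. Its tip is at (280,66), the front edge of its handle top at (280,153), and the rear edge at (280,270).

```bash
python3 - <<'E'
from h import *
s=st(); im=imaging.get_image('wrist')
a=unproj(im,[[280,66]],.012,s)[0]; b=unproj(im,[[280,153],[280,270]],.024,s)
print(a,b,np.linalg.norm(b[0]-b[1]),b.mean(0)); d=b[0]-b[1]; print(np.degrees(np.arctan2(d[1],d[0])),np.degrees(np.arctan2(*(a-b[1])[1::-1])),np.linalg.norm(a[:2]-b.mean(0)[:2]))
E
```

```text
t3.40 pos [0.4957 0.2938 0.1399] ty az -108.06 zt [ 0.    -0.001 -1.   ] j7 -2.02 F [-0.27 -0.27 -0.77] M [-0.075  0.187  0.014] w 0.996
[0.60104757 0.26125082 0.012     ] [[0.54100417 0.28084239 0.024     ]
 [0.44564133 0.31207286 0.024     ]] 0.10034646782762949 [0.49332275 0.29645762 0.024     ]
-18.133158644077856 -18.109145700399196 0.11333205694305487
```

Emit:
move_arm --pt "-0.5 0.2 -2.95 0 0 -0.1" --pt "-0.45 0.2 -2.95 0 0 0" --pt "0 0 -2.95 0 0 0" --pt "0 0 -2.0 0 0 0" --pt "0 0 -0.95 0 0 0" --pt "0 0 0 0 0 0"

```text
clock: 4.05
position: [0.4841, 0.2999, 0.0214]
ee_rot: [3.103, -0.486, -0.003]
force: [-0.4, -0.3, 0.5]
width: 1.001
```

Emit:
move_arm --pt "0 0 0 0 0 0" --pt "0 0 0 0 0 0" --pt "0 0 0 0 0 0" --pt "0 0 0 0 0 0" --pt "0 0 0 0 0 0" --pt "0 0 0 0 0 0" --grip 0 --force 55

```text
clock: 4.65
position: [0.4853, 0.2991, 0.0223]
ee_rot: [-3.103, 0.492, -0.0]
force: [-0.3, -0.7, -0.2]
width: 0.527
```

```bash
python3 -c "
from h import *
st()"
```

```text
t4.65 pos [0.4853 0.2991 0.0223] ty az -108.02 zt [ 0.  0. -1.] j7 -1.91 F [-0.35 -0.7  -0.18] M [-0.018  0.201 -0.034] w 0.527
```

Emit:
move_arm --pt "0 0 0 0 0 0" --pt "0 0 0 0 0 0" --pt "0 0 0 0 0 0" --pt "0 0 0 0 0 0" --pt "0 0 0 0 0 0" --pt "0 0 0 0 0 0" --pt "0 0 0 0 0 0"

```text
clock: 5.35
position: [0.4852, 0.2991, 0.0221]
ee_rot: [3.103, -0.492, -0.0]
force: [-0.8, 0.7, -0.6]
width: 0.256
```

Emit:
move_arm --pt "0 0 2 0 0 0" --pt "0 0 4 0 0 0" --pt "0 0 4.5 0 0 0" --pt "0 0 4.5 0 0 0" --pt "0 0 4.5 0 0 0" --pt "0 0 2.3 0 0 0" --pt "0 0 0 0 0 0"

```text
clock: 6.05
position: [0.4869, 0.2995, 0.2435]
ee_rot: [-3.099, 0.491, -0.006]
force: [-1.1, -0.1, -2.7]
width: 0.26
```

```bash
python3 -c "
from h import *
st()"
```

```text
t6.05 pos [0.4869 0.2995 0.2435] ty az -108.03 zt [ 0.004  0.004 -1.   ] j7 -2.13 F [-1.09 -0.1  -2.67] M [0.011 0.276 0.045] w 0.260
```

Emit:
move_arm --pt "-0.175 -3.47 0 0 0 4.94" --pt "-0.175 -3.47 0 0 0 4.94" --pt "-0.175 -3.47 0 0 0 4.94" --pt "-0.175 -3.47 0 0 0 4.94" --pt "-0.175 -3.47 0 0 0 4.94" --pt "-0.175 -3.47 0 0 0 4.94" --pt "-0.175 -3.47 0 0 0 4.94"

```text
clock: 6.75
position: [0.4719, 0.0549, 0.2391]
ee_rot: [3.108, 0.458, -0.003]
force: [0.5, -0.2, -1.8]
width: 0.253
```

Emit:
move_arm --pt "-0.175 -3.47 0 0 0 4.94" --pt "-0.175 -3.47 0 0 0 4.94" --pt "-0.175 -3.47 0 0 0 4.94" --pt "-0.175 -3.47 0 0 0 4.94" --pt "-0.175 -3.47 0 0 0 4.94" --pt "-0.175 -3.47 0 0 0 4.94" --pt "-0.175 -3.47 0 0 0 4.94" --pt "0 0 0 0 0 0"

```text
clock: 7.55
position: [0.4588, -0.1918, 0.2395]
ee_rot: [2.835, 1.35, -0.003]
force: [-0.0, -0.3, -1.3]
width: 0.259
```

Emit:
move_arm --pt "0 0 -3 0 0 0" --pt "0 0 -3 0 0 0" --pt "0 0 -3 0 0 0" --pt "0 0 -1 0 0 0" --pt "0 0 0 0 0 0" --pt "0 0 0 0 0 0"

```text
clock: 8.15
position: [0.461, -0.1869, 0.1407]
ee_rot: [2.834, 1.355, 0.0]
force: [-0.0, 0.1, -0.9]
width: 0.259
```

```bash
python3 - <<'E'
from h import *
s=st(); im=imaging.get_image('wrist'); save(im,'w3.png')
c=np.array([.578,-.0425]); 
P=[[c[0]+.037*np.cos(np.radians(51+60*k)),c[1]+.037*np.sin(np.radians(51+60*k)),.134] for k in range(6)]
print('dots exp',proj(im,P,s).round(1)); np.save('s.npy',s,allow_pickle=True)
R=cv2.Rodrigues(np.array(s['ee_rot']))[0]; tip=s['position']+R@[.123,0,.010]; print('tip exp',tip,proj(im,[tip],s))
E
```

```text
t8.15 pos [ 0.461  -0.1869  0.1407] ty az -38.88 zt [ 0. -0. -1.] j7 -0.01 F [-0.    0.07 -0.89] M [-0.129  0.115 -0.048] w 0.259
dots exp [[ 287.2 -438.2]
 [ 178.9 -334.9]
 [ 190.9 -165.3]
 [ 285.5  -94.6]
 [ 380.6 -164.4]
 [ 394.2 -333.6]]
tip exp [ 0.53822176 -0.09111382  0.13073931] [[284.14602751  -6.76259801]]
```

View pics/w3.png

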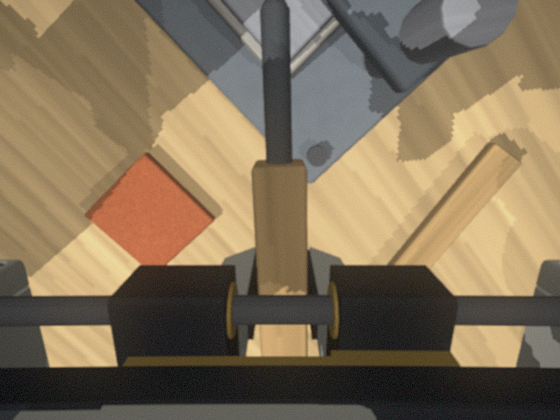

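The wrist view shows the bar held. The handle front is at (280,160) and the rod tip at (273,3), slightly left of straight ahead. The collar is out of view above. I'll measure the bar's skew in the hand and refine the collar from the fixed cameras.

```bash
python3 - <<'E'
from h import *
s=np.load('s.npy',allow_pickle=True).item(); im=imaging.get_image('wrist')
R=cv2.Rodrigues(np.array(s['ee_rot']))[0]
z=s['position'][2]-.010
tl=lambda uv,zz:(R.T@(unproj(im,uv,zz,s)-s['position']).T).T.round(4)
print(tl([[274,3],[277,155]],z)); print(tl([[252,162],[307,162],[280,162],[284,345]],z+.012))
c=imaging.get_image('scene'); t=imaging.get_image('top')
tip=s['position']+R@[.123,0,.010]
for n,i in(('scene',c),('top',t)):
    print(n,proj(i,[tip,s['position'],[.578,-.0425,.134],[.578,-.0425,.193]]).round(1))
def crop(i,x,y,w,h,f): return cv2.resize(i['color'][y:y+h,x:x+w],None,fx=f,fy=f,interpolation=cv2.INTER_CUBIC)
a=crop(t,255,165,130,105,4); b=crop(c,190,170,130,105,4)
cv2.imwrite('pics/c2.png',np.vstack([a,b])[:, :,::-1]); print(a.shape)
E
python3 -c "
import cv2;i=cv2.imread('pics/c2.png');a=i[:420];b=i[420:];import numpy as np
cv2.imwrite('pics/c2.png',cv2.resize(np.hstack([a,b]),(800,323)))"
```

```text
[[ 0.1197 -0.004   0.01  ]
 [ 0.0599 -0.0031  0.01  ]]
[[ 0.0586 -0.0134 -0.002 ]
 [ 0.0586  0.0097 -0.002 ]
 [ 0.0586 -0.0017 -0.002 ]
 [-0.0331  0.0002 -0.002 ]]
scene [[232.4 218.1]
 [197.4 199.3]
 [251.4 226.1]
 [250.  207.2]]
top [[330.2 210.7]
 [369.9 240.1]
 [310.8 195.4]
 [312.1 189.8]]
(420, 520, 3)
```

View pics/c2.png

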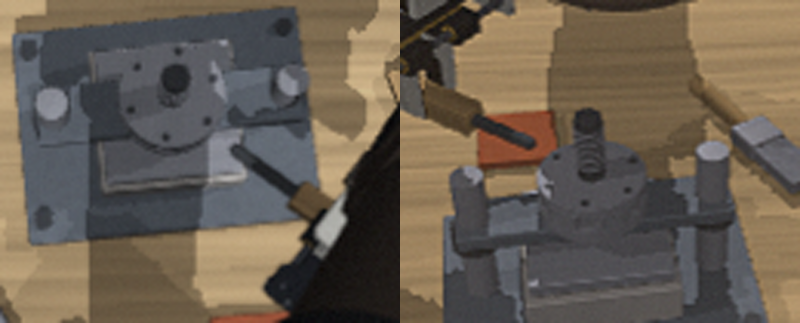

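Emit:
move_arm --pt "0 0 -0.7 0 0 -0.9" --pt "0 0 -0.67 0 0 -0.9" --pt "0.31 0.39 0 0 0 0" --pt "0.31 0.39 0 0 0 0" --pt "0.19 0.23 0 0 0 0" --pt "0 0 0 0 0 0"

```text
clock: 8.95
position: [0.4694, -0.176, 0.1265]
ee_rot: [2.854, 1.313, 0.0]
force: [-0.0, -0.1, -1.2]
width: 0.26
```

```bash
python3 - <<'E'
from h import *
s=st(); u=np.array([np.cos(np.radians(231)),np.sin(np.radians(231))]); d=s['position'][:2]-[.578,-.0425]; print('r',d@u,'lat',u[0]*d[1]-u[1]*d[0])
im=imaging.get_image('wrist'); R=cv2.Rodrigues(np.array(s['ee_rot']))[0]
c=imaging.get_image('top')
cv2.imwrite('pics/c3.png',np.vstack([cv2.resize(im['color'][:120,180:380],None,fx=3,fy=3),cv2.resize(c['color'][175:225,295:345],(600,600),interpolation=cv2.INTER_CUBIC)[:240*2]])[:600,:,::-1])
E
```

```text
t8.95 pos [ 0.4694 -0.176   0.1265] ty az -40.59 zt [ 0. -0. -1.] j7 -0.03 F [-0.   -0.11 -1.25] M [-0.09   0.056  0.013] w 0.260
r 0.1721070460180133 lat -0.00036594181723528796
```

View pics/c3.png

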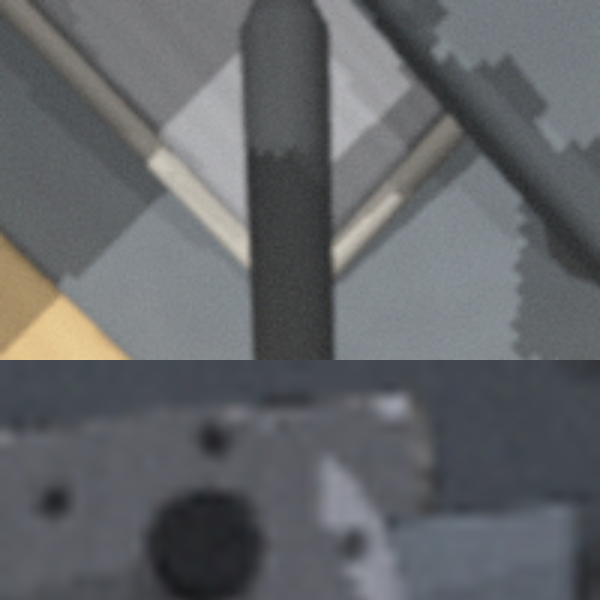

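The top half shows the rod lined up with its tip at the rim. The lower half shows the dots where I expected them. I'll insert gently now.

Emit:
move_arm --pt "0.16 0.19 0 0 0 0" --pt "0.16 0.19 0 0 0 0" --pt "0.16 0.19 0 0 0 0" --pt "0.16 0.19 0 0 0 0" --pt "0 0 0 0 0 0"

```text
clock: 9.55
position: [0.4755, -0.1686, 0.1264]
ee_rot: [2.854, 1.312, 0.0]
force: [0.1, 0.0, -0.9]
width: 0.259
```

```bash
cat >> h.py <<'E'
C=np.array([.578,-.0425])
def cs():
    s=st(); d=s['position'][:2]-C; print('r %.4f th %.2f'%(np.hypot(*d),np.degrees(np.arctan2(d[1],d[0]))%360), 'tau_axis %.3f'%(s['ft_torque'][2]+d[0]*s['force'][1]-d[1]*s['force'][0])); return s
E
python3 -c "
from h import *
cs()"
```

```text
t9.55 pos [ 0.4755 -0.1686  0.1264] ty az -40.62 zt [ 0.  0. -1.] j7 -0.05 F [ 0.12  0.   -0.93] M [-0.097  0.108  0.02 ] w 0.259
r 0.1625 th 230.91 tau_axis 0.035
```

Emit:
move_arm --pt "0.16 0.195 0 0 0 0" --pt "0.16 0.195 0 0 0 0" --pt "0.16 0.195 0 0 0 0" --pt "0.16 0.195 0 0 0 0" --pt "0 0 0 0 0 0"

```text
clock: 10.05
position: [0.482, -0.1608, 0.1264]
ee_rot: [2.854, 1.312, 0.0]
force: [0.3, 0.9, -1.3]
width: 0.254
```

Emit:
move_arm --pt "0.16 0.195 0 0 0 0" --pt "0.16 0.195 0 0 0 0" --pt "0.13 0.16 0 0 0 0" --pt "0 0 0 0 0 0"

```text
clock: 10.45
position: [0.4864, -0.1554, 0.1264]
ee_rot: [2.854, 1.312, 0.0]
force: [1.4, 0.1, -1.0]
width: 0.259
```

```bash
python3 -c "
from h import *
cs()"
```

```text
t10.45 pos [ 0.4864 -0.1554  0.1264] ty az -40.63 zt [ 0.  0. -1.] j7 -0.08 F [ 1.35  0.12 -1.03] M [-0.124  0.125 -0.023] w 0.259
r 0.1454 th 230.95 tau_axis 0.119
```

Emit:
move_arm --pt "0.1 0.12 0 0 0 0" --pt "0.09 0.11 0 0 0 0" --pt "0 0 0 0 0 0"

```text
clock: 10.75
position: [0.4882, -0.1532, 0.1264]
ee_rot: [2.855, 1.312, 0.0]
force: [-0.4, -0.5, -1.4]
width: 0.259
```

```bash
python3 -c "
from h import *
cs()
r,a=.1425,231
import math
def rows(r,a,step,n,cx=.578,cy=-.0425):
    for k in range(n):
        b=a-step*(k+1); b0=a-step*k
        print([round(100*r*(math.cos(math.radians(b))-math.cos(math.radians(b0))),2),round(100*r*(math.sin(math.radians(b))-math.sin(math.radians(b0))),2),0,0,0,-step],end=', ')
rows(r,a,4,8)"
```

```text
t10.75 pos [ 0.4882 -0.1532  0.1264] ty az -40.64 zt [ 0.  0. -1.] j7 -0.08 F [-0.39 -0.55 -1.37] M [-0.196  0.094  0.012] w 0.259
r 0.1426 th 230.95 tau_axis 0.018
[-0.75, 0.65, 0, 0, 0, -4], [-0.7, 0.7, 0, 0, 0, -4], [-0.65, 0.75, 0, 0, 0, -4], [-0.6, 0.79, 0, 0, 0, -4], [-0.54, 0.83, 0, 0, 0, -4], [-0.48, 0.87, 0, 0, 0, -4], [-0.42, 0.9, 0, 0, 0, -4], [-0.36, 0.93, 0, 0, 0, -4],
```

Emit:
move_arm --pt "-0.75 0.65 0 0 0 -4" --pt "-0.7 0.7 0 0 0 -4" --pt "-0.65 0.75 0 0 0 -4" --pt "-0.6 0.79 0 0 0 -4"

```text
clock: 11.15
position: [0.4621, -0.126, 0.1271]
ee_rot: [3.009, 0.892, 0.004]
force: [4.7, -4.8, -2.5]
width: 0.257
```

```bash
python3 -c "
from h import *
cs()"
```

```text
t11.15 pos [ 0.4621 -0.126   0.1271] ty az -56.96 zt [ 0.003 -0.002 -1.   ] j7 -0.36 F [ 4.73 -4.79 -2.46] M [-1.138 -0.536 -0.587] w 0.257
r 0.1428 th 215.76 tau_axis 0.363
```

Emit:
move_arm --pt "-0.54 0.83 0 0 0 -4" --pt "-0.48 0.87 0 0 0 -4" --pt "-0.42 0.9 0 0 0 -4" --pt "-0.36 0.93 0 0 0 -4"

```text
clock: 11.55
position: [0.4436, -0.0906, 0.1269]
ee_rot: [3.105, 0.465, 0.003]
force: [2.0, -5.4, -1.8]
width: 0.26
```

```bash
python3 -c "
from h import *
import math
cs()
def rows(r,a,step,n):
    for k in range(n):
        b=a-step*(k+1); b0=a-step*k
        print([round(100*r*(math.cos(math.radians(b))-math.cos(math.radians(b0))),2),round(100*r*(math.sin(math.radians(b))-math.sin(math.radians(b0))),2),0,0,0,-step],end=', ' if (k+1)%8 else '\n')
rows(.1425,199,4,18)"
```

```text
t11.55 pos [ 0.4436 -0.0906  0.1269] ty az -72.97 zt [ 0.002 -0.002 -1.   ] j7 -0.66 F [ 1.99 -5.4  -1.79] M [-1.26  -0.206 -0.626] w 0.260
r 0.1427 th 199.68 tau_axis 0.195
[-0.29, 0.95, 0, 0, 0, -4], [-0.22, 0.97, 0, 0, 0, -4], [-0.16, 0.98, 0, 0, 0, -4], [-0.09, 0.99, 0, 0, 0, -4], [-0.02, 0.99, 0, 0, 0, -4], [0.05, 0.99, 0, 0, 0, -4], [0.12, 0.99, 0, 0, 0, -4], [0.19, 0.98, 0, 0, 0, -4]
[0.26, 0.96, 0, 0, 0, -4], [0.32, 0.94, 0, 0, 0, -4], [0.39, 0.92, 0, 0, 0, -4], [0.45, 0.89, 0, 0, 0, -4], [0.51, 0.85, 0, 0, 0, -4], [0.57, 0.81, 0, 0, 0, -4], [0.63, 0.77, 0, 0, 0, -4], [0.68, 0.73, 0, 0, 0, -4]
[0.73, 0.68, 0, 0, 0, -4], [0.77, 0.63, 0, 0, 0, -4],
```

Emit:
move_arm --pt "-0.29 0.95 0 0 0 -4" --pt "-0.22 0.97 0 0 0 -4" --pt "-0.16 0.98 0 0 0 -4" --pt "-0.09 0.99 0 0 0 -4" --pt "-0.02 0.99 0 0 0 -4" --pt "0.05 0.99 0 0 0 -4" --pt "0.12 0.99 0 0 0 -4" --pt "0.19 0.98 0 0 0 -4"

```text
clock: 12.35
position: [0.4384, -0.0118, 0.1265]
ee_rot: [3.114, -0.409, 0.0]
force: [-1.9, -5.2, 0.4]
width: 0.259
```

```bash
python3 -c "
from h import *
cs()"
```

```text
t12.35 pos [ 0.4384 -0.0118  0.1265] ty az -104.97 zt [-0.    -0.001 -1.   ] j7 -1.24 F [-1.88 -5.23  0.41] M [-1.268  0.496 -0.585] w 0.259
r 0.1429 th 167.59 tau_axis 0.204
```

Emit:
move_arm --pt "0.26 0.96 0 0 0 -4" --pt "0.32 0.94 0 0 0 -4" --pt "0.39 0.92 0 0 0 -4" --pt "0.45 0.89 0 0 0 -4" --pt "0.51 0.85 0 0 0 -4" --pt "0.57 0.81 0 0 0 -4" --pt "0 0 0 0 0 0"

```text
clock: 13.05
position: [0.4635, 0.0431, 0.1261]
ee_rot: [2.963, -1.041, -0.001]
force: [-1.7, 0.6, -0.8]
width: 0.262
```

```bash
python3 -c "
from h import *
cs()"
```

```text
t13.05 pos [0.4635 0.0431 0.1261] ty az -128.72 zt [-0.001 -0.001 -1.   ] j7 -1.65 F [-1.65  0.59 -0.79] M [-0.01   0.48  -0.097] w 0.262
r 0.1430 th 143.21 tau_axis -0.024
```

Emit:
move_arm --pt "0.63 0.77 0 0 0 -4" --pt "0.68 0.73 0 0 0 -4" --pt "0.73 0.68 0 0 0 -4" --pt "0.77 0.63 0 0 0 -4" --pt "0 0 0 0 0 0"

```text
clock: 13.55
position: [0.4915, 0.0712, 0.126]
ee_rot: [2.791, -1.44, -0.002]
force: [-2.3, 0.1, -0.9]
width: 0.255
```

```bash
python3 -c "
from h import *
cs(); im=imaging.get_image('top'); b=cv2.resize(im['color'][165:270,255:385],None,fx=5,fy=5,interpolation=cv2.INTER_CUBIC); cv2.imwrite('pics/c4.png',b[:,:,::-1])
for b in outline_of('top','bar')[:3]:
    v,u=np.nonzero(b['mask']); print(round(b['p'],2),b['rect'],unproj(im,[[u.mean(),v.mean()]],.117))"
```

```text
t13.55 pos [0.4915 0.0712 0.126 ] ty az -144.60 zt [-0.002 -0.    -1.   ] j7 -1.92 F [-2.34  0.12 -0.87] M [ 0.066  0.58  -0.096] w 0.255
r 0.1429 th 127.26 tau_axis 0.160
0.65 [281.8, 204.7, 15.9, 19.9] [[0.53507875 0.00897619 0.117     ]]
0.65 [92.6, 250.7, 50.4, 19.0] [[0.41447286 0.45355529 0.117     ]]
0.25 [271.9, 169.4, 87.5, 74.2] [[ 0.55683377 -0.06884237  0.117     ]]
```

View pics/c4.png

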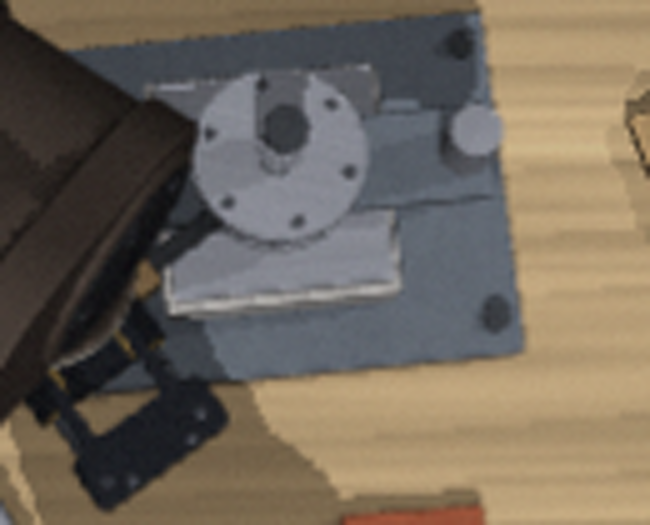

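The bar is in the hole at lower left. The dots are at crop px (263,84), (331,103), (349,172), (298,222), (229,202) and (211,134).

```bash
python3 - <<'E'
from h import *
im=imaging.get_image('top')
d=np.array([(263,84),(331,103),(349,172),(298,222),(229,202),(211,134)])/5+[255,165]
P=unproj(im,d,.134); c=P.mean(0); print(c)
a=np.degrees(np.arctan2(*(P-c)[:,1::-1].T)); print(a%360, np.degrees(np.angle(np.mean(np.exp(1j*np.radians(6*a)))))/6+120)
E
```

```text
[ 0.577667   -0.04319115  0.134     ]
[ 12.4971152  314.115203   253.18126034 192.86261388 133.84712426
  73.91099552] 133.40248547833025
```

```bash
python3 - <<'E'
from h import *
s=cs(); R=cv2.Rodrigues(np.array(s['ee_rot']))[0]
t=imaging.get_image('top')
e=lambda th,r,z:[C[0]+r*np.cos(np.radians(th)),C[1]+r*np.sin(np.radians(th)),z]
for th in(127.3,133.4): print(th,((proj(t,[e(th,37,.134) if 0 else e(th,.037,.134),e(th,.055,.117),e(th,.083,.117),e(th,.1,.129)])-[255,165])*5).round(0).tolist())
im=imaging.get_image('wrist'); save(im,'w5.png')
for b in outline_of('wrist','bar')[:3]:
    m=b['mask']; print(round(b['p'],2),b['rect'],m.sum())
    for row in range(0,260,20):
        u=np.nonzero(m[row])[0]
        if len(u): print(row,u.min(),u.max(),end=' | ')
    print()
# column-profile of darkness along rows to find rod edges
g=cv2.cvtColor(im['color'],cv2.COLOR_RGB2GRAY)
for row in (60,100,140,180,220): print(row,g[row,230:340:5])
E
```

```text
t13.70 pos [0.4917 0.0707 0.1264] ty az -144.51 zt [ 0.  0. -1.] j7 -1.92 F [-1.26 -0.43 -2.19] M [ 0.033  0.539 -0.07 ] w 0.259
r 0.1424 th 127.34 tau_axis 0.110
127.3 [[222.0, 196.0], [193.0, 223.0], [151.0, 256.0], [124.0, 272.0]]
133.4 [[227.0, 201.0], [201.0, 232.0], [162.0, 269.0], [138.0, 288.0]]
60 [ 92 108 123  96 109  84  88  83 100  86  79  75  60 133 103 146 173 169
 169 171 176 190]
100 [ 92  91  94  94  93  74 104  96  65  75  80  77  67 167 173 171 173 176
 190 187 189 222]
140 [ 87  66  93  99  92  93  94  97  74  76  76  73  58 196 197 162 205 170
 109 110 113 114]
180 [ 97  96  95  93  94 129 135 130 123 128 135 137 140 141 140 135 111 107
 109 109 111  98]
220 [147 145 148 150 147 116 142 135 127 134 139 138 141 139 145 137 115 156
 152 151 154 151]
```

Emit:
move_arm --pt "0.81 0.58 0 0 0 -4" --pt "0.85 0.52 0 0 0 -4" --pt "0 0 0 0 0 0"

```text
clock: 14.15
position: [0.5087, 0.0821, 0.1263]
ee_rot: [2.683, -1.633, -0.0]
force: [-1.8, -0.0, -0.7]
width: 0.26
```

```bash
cat >> h.py <<'E'
def phase(im):
    g=cv2.GaussianBlur(cv2.cvtColor(im['color'],cv2.COLOR_RGB2GRAY),(0,0),.6).astype(np.float32)
    A=np.arange(0,360,.5); out=[]
    for r in(.035,.037,.039):
        P=np.c_[C[0]+r*np.cos(np.radians(A)),C[1]+r*np.sin(np.radians(A)),0*A+.134]
        uv=proj(im,P).astype(np.float32); out.append(cv2.remap(g,uv[None,:,0].copy(),uv[None,:,1].copy(),cv2.INTER_CUBIC)[0])
    p=np.mean(out,0); k=61; bg=np.array([np.median(np.roll(p,20-i)[:41]) for i in range(len(p))]); d=np.clip(bg-p,-5,40)
    f=np.median(d.reshape(6,120),0); j=np.exp(1j*2*np.pi*np.arange(120)/120)
    ph=np.degrees(np.angle((np.clip(f,0,99)*j).sum()))/6
    print('phase %.2f mod 60'%(ph%60),'peak',f.max().round(1),'at',f.argmax()/2)
E
python3 -c "
from h import *
cs(); phase(imaging.get_image('top'))"
```

```text
t14.15 pos [0.5087 0.0821 0.1263] ty az -152.66 zt [-0. -0. -1.] j7 -2.06 F [-1.75 -0.03 -0.66] M [ 0.029  0.482 -0.125] w 0.260
r 0.1426 th 119.07 tau_axis 0.095
phase 5.18 mod 60 peak 21.6 at 6.0
```

Emit:
move_arm --pt "-0.24 0.44 0 0 0 0" --pt "-0.48 0.88 0 0 0 0" --pt "-0.48 0.88 0 0 0 0" --pt "-0.6 1.1 0 0 0 0" --pt "-0.6 1.1 0 0 0 0" --pt "0 0 0 0 0 0"

```text
clock: 14.8
position: [0.4835, 0.1284, 0.1261]
ee_rot: [-2.686, 1.629, 0.002]
force: [0.3, 0.3, -1.1]
width: 0.259
```

```bash
python3 - <<'E'
from h import *
import math
s=cs(); t=imaging.get_image('top'); phase(t)
im=imaging.get_image('wrist')
b=np.zeros((400,800,3),np.uint8); b[:390]=cv2.resize(im['color'][:260,180:380],(300,390)).repeat(1,0)[:390,:, :][:, :300].copy() if 0 else b[:390]
b[:390,:300]=cv2.resize(im['color'][:260,180:380],(300,390)); x=cv2.resize(t['color'][165:245,225:325],(500,400),interpolation=cv2.INTER_CUBIC); b[:,300:]=x
cv2.imwrite('pics/c6.png',b[:,:,::-1])
R=cv2.Rodrigues(np.array(s['ee_rot']))[0]; np.save('s.npy',s,allow_pickle=True)
tip=s['position']+R@[.123,0,.010]; print(proj(im,[tip],s))
r=.192
for k in range(16):
    a0=119+7.9*k;a1=a0+7.9; print([round(100*r*(math.cos(math.radians(a1))-math.cos(math.radians(a0))),2),round(100*r*(math.sin(math.radians(a1))-math.sin(math.radians(a0))),2),0,0,0,7.9],end=', ')
E
```

```text
t14.80 pos [0.4835 0.1284 0.1261] ty az -152.46 zt [-0.001  0.001 -1.   ] j7 -2.15 F [ 0.27  0.25 -1.09] M [ 0.103  0.228 -0.026] w 0.259
r 0.1953 th 118.95 tau_axis -0.096
phase 5.14 mod 60 peak 22.1 at 6.0
[[281.05207815  -7.90333524]]
[-2.22, -1.44, 0, 0, 0, 7.9], [-2.0, -1.73, 0, 0, 0, 7.9], [-1.74, -1.99, 0, 0, 0, 7.9], [-1.45, -2.21, 0, 0, 0, 7.9], [-1.14, -2.39, 0, 0, 0, 7.9], [-0.8, -2.52, 0, 0, 0, 7.9], [-0.44, -2.61, 0, 0, 0, 7.9], [-0.08, -2.64, 0, 0, 0, 7.9], [0.28, -2.63, 0, 0, 0, 7.9], [0.64, -2.57, 0, 0, 0, 7.9], [0.99, -2.45, 0, 0, 0, 7.9], [1.32, -2.29, 0, 0, 0, 7.9], [1.62, -2.09, 0, 0, 0, 7.9], [1.89, -1.85, 0, 0, 0, 7.9], [2.13, -1.57, 0, 0, 0, 7.9], [2.32, -1.26, 0, 0, 0, 7.9],
```

View pics/c6.png

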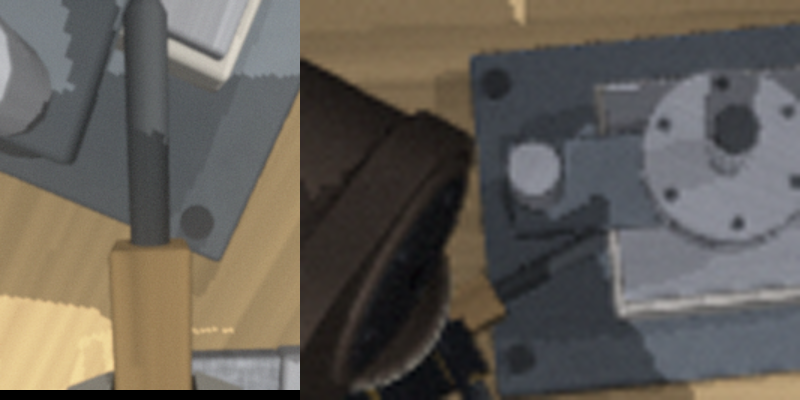

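Left: the bar is straight in the hand, with the handle front and the tip both at u≈279. Right: the rod is out of the hole and the collar is clear. The collar phase is 5.2°, so the next hole is at 245.2°. I'll swing the bar round on the −x side.

Emit:
move_arm --pt "-2.22 -1.44 0 0 0 7.9" --pt "-2.0 -1.73 0 0 0 7.9" --pt "-1.74 -1.99 0 0 0 7.9" --pt "-1.45 -2.21 0 0 0 7.9" --pt "-1.14 -2.39 0 0 0 7.9" --pt "-0.8 -2.52 0 0 0 7.9" --pt "-0.44 -2.61 0 0 0 7.9" --pt "-0.08 -2.64 0 0 0 7.9"

```text
clock: 15.7
position: [0.3853, -0.0507, 0.1267]
ee_rot: [-3.141, -0.023, -0.001]
force: [0.6, -1.1, -0.4]
width: 0.257
```

Emit:
move_arm --pt "0.28 -2.63 0 0 0 7.9" --pt "0.64 -2.57 0 0 0 7.9" --pt "0.99 -2.45 0 0 0 7.9" --pt "1.32 -2.29 0 0 0 7.9" --pt "1.62 -2.09 0 0 0 7.9" --pt "1.89 -1.85 0 0 0 7.9" --pt "2.13 -1.57 0 0 0 7.9" --pt "2.32 -1.26 0 0 0 7.9"

```text
clock: 16.5
position: [0.4979, -0.2187, 0.1265]
ee_rot: [2.665, 1.662, -0.0]
force: [0.2, -0.9, -0.2]
width: 0.256
```

Emit:
move_arm --pt "0 0 0 0 0 1.4" --pt "0 0 0 0 0 0" --pt "0 0 0 0 0 0"

```text
clock: 16.8
position: [0.4966, -0.2164, 0.1262]
ee_rot: [-2.649, -1.687, 0.001]
force: [-0.1, 0.3, -0.5]
width: 0.254
```

```bash
python3 - <<'E'
from h import *
s=cs(); phase(imaging.get_image('top')); cs()
u=np.array([np.cos(np.radians(245.2)),np.sin(np.radians(245.2))]); print('to r=.168', (C+.168*u-s['position'][:2])*100, 'to .1425',-.0255*u*100)
E
```

```text
t16.80 pos [ 0.4966 -0.2164  0.1262] ty az -25.01 zt [-0.001  0.    -1.   ] j7 0.24 F [-0.13  0.28 -0.5 ] M [-0.118  0.171  0.014] w 0.254
r 0.1920 th 244.91 tau_axis -0.031
phase 5.38 mod 60 peak 15.8 at 5.5
t16.85 pos [ 0.4967 -0.2161  0.1263] ty az -24.97 zt [-0.001  0.    -1.   ] j7 0.24 F [ 0.02  0.54 -1.1 ] M [-0.18   0.137 -0.036] w 0.261
r 0.1917 th 244.92 tau_axis -0.077
to r=.168 [1.09289671 2.13668704] to .1425 [1.06960281 2.31483257]
```

Emit:
move_arm --pt "0.55 1.06 0.03 0 0 0" --pt "0.54 1.06 0.02 0 0 0" --pt "0.13 0.27 0 0 0 0" --pt "0.13 0.27 0 0 0 0" --pt "0 0 0 0 0 0"

```text
clock: 17.35
position: [0.5116, -0.1893, 0.127]
ee_rot: [2.647, 1.692, 0.0]
force: [0.4, -0.6, -0.9]
width: 0.26
```

Emit:
move_arm --pt "0.13 0.27 0 0 0 0" --pt "0.13 0.27 0 0 0 0" --pt "0 0 0 0 0 0"

```text
clock: 17.65
position: [0.5144, -0.1844, 0.1271]
ee_rot: [2.647, 1.691, 0.001]
force: [2.4, -1.2, -0.8]
width: 0.261
```

```bash
python3 -c "
from h import *
cs()"
```

```text
t17.65 pos [ 0.5144 -0.1844  0.1271] ty az -24.87 zt [ 0.001 -0.    -1.   ] j7 0.17 F [ 2.43 -1.18 -0.75] M [-0.437 -0.355 -0.241] w 0.261
r 0.1555 th 245.86 tau_axis 0.179
```

Emit:
move_arm --pt "0.15 0.26 0 0 0 0" --pt "0.15 0.26 0 0 0 0" --pt "0 0 0 0 0 0"

```text
clock: 17.95
position: [0.5173, -0.1787, 0.1269]
ee_rot: [2.647, 1.692, 0.001]
force: [2.1, 0.2, -1.9]
width: 0.256
```

Emit:
move_arm --pt "0.13 0.27 0 0 0 0" --pt "0.13 0.27 0 0 0 0" --pt "0 0 0 0 0 0"

```text
clock: 18.25
position: [0.5198, -0.1732, 0.1269]
ee_rot: [-2.647, -1.692, -0.0]
force: [3.2, -0.7, -0.8]
width: 0.258
```

```bash
python3 -c "
from h import *
import math
s=cs();phase(imaging.get_image('top'))
r=.1425
for k in range(18):
    a0=245.5-4*k;a1=a0-4; print([round(100*r*(math.cos(math.radians(a1))-math.cos(math.radians(a0))),2),round(100*r*(math.sin(math.radians(a1))-math.sin(math.radians(a0))),2),0,0,0,-4],end=', ')
"
```

```text
t18.25 pos [ 0.5198 -0.1732  0.1269] ty az -24.82 zt [ 0.  0. -1.] j7 0.15 F [ 3.16 -0.66 -0.82] M [-0.356 -0.436 -0.332] w 0.258
r 0.1431 th 245.99 tau_axis 0.120
phase 5.39 mod 60 peak 16.3 at 5.5
[-0.89, 0.44, 0, 0, 0, -4], [-0.86, 0.5, 0, 0, 0, -4], [-0.82, 0.56, 0, 0, 0, -4], [-0.78, 0.62, 0, 0, 0, -4], [-0.73, 0.67, 0, 0, 0, -4], [-0.68, 0.72, 0, 0, 0, -4], [-0.63, 0.77, 0, 0, 0, -4], [-0.58, 0.81, 0, 0, 0, -4], [-0.52, 0.85, 0, 0, 0, -4], [-0.46, 0.88, 0, 0, 0, -4], [-0.4, 0.91, 0, 0, 0, -4], [-0.33, 0.94, 0, 0, 0, -4], [-0.27, 0.96, 0, 0, 0, -4], [-0.2, 0.97, 0, 0, 0, -4], [-0.13, 0.99, 0, 0, 0, -4], [-0.06, 0.99, 0, 0, 0, -4], [0.01, 0.99, 0, 0, 0, -4], [0.08, 0.99, 0, 0, 0, -4],
```

Emit:
move_arm --pt "-0.89 0.44 0 0 0 -4" --pt "-0.86 0.5 0 0 0 -4" --pt "-0.82 0.56 0 0 0 -4" --pt "-0.78 0.62 0 0 0 -4" --pt "-0.73 0.67 0 0 0 -4"

```text
clock: 18.8
position: [0.4793, -0.1464, 0.1273]
ee_rot: [2.902, 1.2, 0.003]
force: [5.5, -3.2, -3.6]
width: 0.258
```

```bash
python3 -c "
from h import *
s=cs();im=imaging.get_image('top');phase(im)
im['color']=cv2.imread('pics/top0.png')[:,:,::-1].copy();phase(im)"
```

```text
t18.80 pos [ 0.4793 -0.1464  0.1273] ty az -45.08 zt [ 0.002 -0.001 -1.   ] j7 -0.18 F [ 5.51 -3.23 -3.56] M [-1.014 -0.843 -0.663] w 0.258
r 0.1433 th 226.46 tau_axis 0.228
phase 49.68 mod 60 peak 17.6 at 49.0
phase 50.69 mod 60 peak 18.3 at 50.5
```

Emit:
move_arm --pt "-0.68 0.72 0 0 0 -4" --pt "-0.63 0.77 0 0 0 -4" --pt "-0.58 0.81 0 0 0 -4" --pt "-0.52 0.85 0 0 0 -4" --pt "0 0 0 0 0 0"

```text
clock: 19.35
position: [0.4543, -0.114, 0.127]
ee_rot: [-3.04, -0.791, 0.0]
force: [0.6, -2.6, -0.4]
width: 0.254
```

```bash
python3 -c "
from h import *
s=cs();im=imaging.get_image('top');phase(im)"
```

```text
t19.35 pos [ 0.4543 -0.114   0.127 ] ty az -60.84 zt [-0.  0. -1.] j7 -0.46 F [ 0.65 -2.6  -0.44] M [-0.475 -0.079 -0.245] w 0.254
r 0.1429 th 210.03 tau_axis 0.123
phase 31.47 mod 60 peak 13.9 at 32.0
```

Emit:
move_arm --pt "-0.46 0.88 0 0 0 -4" --pt "-0.4 0.91 0 0 0 -4" --pt "-0.33 0.94 0 0 0 -4" --pt "0 0 0 0 0 0"

```text
clock: 19.8
position: [0.4424, -0.0869, 0.1269]
ee_rot: [-3.106, -0.47, 0.001]
force: [-0.1, -2.9, 0.3]
width: 0.257
```

```bash
python3 -c "
from h import *
s=cs();im=imaging.get_image('top');phase(im);cs()"
```

```text
t19.80 pos [ 0.4424 -0.0869  0.1269] ty az -72.77 zt [-0.001 -0.    -1.   ] j7 -0.68 F [-0.08 -2.93  0.25] M [-0.513  0.017 -0.207] w 0.257
r 0.1427 th 198.15 tau_axis 0.186
phase 20.47 mod 60 peak 14.6 at 20.5
t19.85 pos [ 0.4425 -0.0871  0.1269] ty az -72.63 zt [-0.001  0.    -1.   ] j7 -0.68 F [-0.15 -1.21  0.06] M [-0.562  0.095 -0.21 ] w 0.257
r 0.1426 th 198.22 tau_axis -0.053
```

Emit:
move_arm --pt "-0.14 0.475 0 0 0 -2" --pt "-0.13 0.485 0 0 0 -2"

```text
clock: 20.05
position: [0.4398, -0.0784, 0.127]
ee_rot: [3.12, 0.361, -0.001]
force: [-0.8, -4.3, -0.0]
width: 0.254
```

```bash
python3 -c "
from h import *
s=cs();im=imaging.get_image('top');phase(im);cs()"
```

```text
t20.05 pos [ 0.4398 -0.0784  0.127 ] ty az -76.78 zt [-0. -0. -1.] j7 -0.76 F [-0.79 -4.3  -0.05] M [-1.129  0.163 -0.414] w 0.254
r 0.1428 th 194.58 tau_axis 0.152
phase 18.97 mod 60 peak 13.9 at 19.5
t20.10 pos [ 0.4396 -0.0776  0.1268] ty az -76.88 zt [-0.001 -0.    -1.   ] j7 -0.76 F [-0.41 -3.67 -0.12] M [-0.922  0.105 -0.407] w 0.254
r 0.1428 th 194.25 tau_axis 0.086
```

```bash
cat >> h.py <<'E'
def feel(n=3):
    L=[]
    for i in range(n):
        s=monitor.observe(); d=s['position'][:2]-C; r=np.hypot(*d); t=np.array([-d[1],d[0]])/r  # ccw tangent
        F=s['force'];M=s['ft_torque']; Mt=M[0]*-t[1]+M[1]*t[0]
        L.append([F[:2]@t, M[0]*t[1]-M[1]*t[0], M[2], M[2]+d[0]*F[1]-d[1]*F[0], np.degrees(np.arctan2(d[1],d[0]))%360, (M[0]*t[1]-M[1]*t[0])*r/.25+M[2]])
        im=imaging.get_image('top')
    L=np.array(L); print('t %.2f'%s['clock'],'Ft',L[:,0].round(1),'Mh/.25',(L[:,1]/.25).round(1),'-Mz/.1',(-L[:,2]*10).round(1),'tau',L[:,3].round(2),'tauM',L[:,5].round(2),'th',L[:,4].round(1).mean()); phase(im)
E
python3 -c "
from h import *
feel(2)"
```

```text
t 20.15 Ft [3.5 1.7] Mh/.25 [3.5 2.3] -Mz/.1 [4.1 2.5] tau [ 0.09 -0.01] tauM [0.09 0.08] th 194.25
phase 16.94 mod 60 peak 14.9 at 16.5
```

Emit:
move_arm --pt "-0.11 0.48 0 0 0 -2" --pt "-0.09 0.49 0 0 0 -2" --force 60

```text
clock: 20.4
position: [0.4377, -0.0687, 0.1269]
ee_rot: [3.131, 0.251, -0.001]
force: [-0.6, -4.7, -0.8]
width: 0.256
```

```bash
python3 -c "
from h import *
feel(2)"
```

```text
t 20.45 Ft [4.5 3.1] Mh/.25 [4.3 3.5] -Mz/.1 [4.9 4.3] tau [0.15 0.01] tauM [0.12 0.06] th 190.39999999999998
phase 14.14 mod 60 peak 13.3 at 14.0
```

Emit:
move_arm --pt "-0.08 0.49 0 0 0 -2" --pt "-0.06 0.49 0 0 0 -2"

```text
clock: 20.7
position: [0.4362, -0.0588, 0.1269]
ee_rot: [3.138, 0.142, -0.001]
force: [-1.0, -4.9, 0.1]
width: 0.256
```

```bash
python3 -c "
from h import *
feel(2)"
```

```text
t 20.75 Ft [4.8 3.2] Mh/.25 [4.3 3.4] -Mz/.1 [5.1 3.9] tau [0.17 0.07] tauM [0.11 0.1 ] th 186.35
phase 10.25 mod 60 peak 12.5 at 9.5
```

Emit:
move_arm --pt "-0.04 0.5 0 0 0 -2" --pt "-0.02 0.5 0 0 0 -2"

```text
clock: 21.0
position: [0.4356, -0.0487, 0.1269]
ee_rot: [3.141, 0.033, -0.001]
force: [-2.0, -4.7, -0.1]
width: 0.253
```

```bash
python3 -c "
from h import *
feel(2)"
```

```text
t 21.05 Ft [4.6 2.6] Mh/.25 [4.4 3.5] -Mz/.1 [4.6 3.5] tau [0.19 0.02] tauM [0.17 0.15] th 182.3
phase 5.88 mod 60 peak 11.1 at 5.0
```

Emit:
move_arm --pt "-0.01 0.5 0 0 0 -2" --pt "0.01 0.5 0 0 0 -2"

```text
clock: 21.3
position: [0.4356, -0.0387, 0.1269]
ee_rot: [3.14, -0.077, -0.001]
force: [-2.3, -6.4, -0.1]
width: 0.257
```

```bash
python3 -c "
from h import *
feel(2)"
```

```text
t 21.35 Ft [6.5 5.2] Mh/.25 [5. 5.] -Mz/.1 [6.3 5.7] tau [0.3  0.18] tauM [0.09 0.15] th 178.35
phase 4.05 mod 60 peak 7.1 at 3.5
```

Emit:
move_arm --pt "0.03 0.5 0 0 0 -2" --pt "0.04 0.5 0 0 0 -2"

```text
clock: 21.6
position: [0.4359, -0.0293, 0.1268]
ee_rot: [3.135, -0.188, -0.001]
force: [-3.1, -8.2, -1.0]
width: 0.253
```

```bash
python3 -c "
from h import *
feel(2)"
```

```text
t 21.65 Ft [8.5 7.6] Mh/.25 [7.8 7.6] -Mz/.1 [8.8 8.8] tau [0.33 0.21] tauM [0.24 0.2 ] th 174.55
phase 2.33 mod 60 peak 6.6 at 2.0
```

Resistance is climbing, so the plate has touched. I'll take smaller steps.

Emit:
move_arm --pt "0.03 0.25 0 0 0 -1" --pt "0.03 0.25 0 0 0 -1"

```text
clock: 21.9
position: [0.4364, -0.0247, 0.1268]
ee_rot: [3.131, -0.242, -0.002]
force: [-3.3, -8.8, -1.0]
width: 0.257
```

```bash
python3 -c "
from h import *
feel(2)"
```

```text
t 21.95 Ft [9.1 8.7] Mh/.25 [8.8 8.6] -Mz/.1 [10.2  9.6] tau [0.29 0.28] tauM [0.24 0.27] th 172.75
phase 0.67 mod 60 peak 15.3 at 0.5
```

Emit:
move_arm --pt "0.03 0.25 0 0 0 -1" --pt "0.03 0.25 0 0 0 -1"

```text
clock: 22.2
position: [0.4369, -0.0201, 0.1268]
ee_rot: [3.126, -0.298, -0.001]
force: [-2.6, -11.4, -0.7]
width: 0.255
```

```bash
python3 -c "
from h import *
feel(3)"
```

```text
t 22.30 Ft [11.6 10.1 10.6] Mh/.25 [ 9.9 10.   9.7] -Mz/.1 [10.9 11.4 10.4] tau [0.57 0.3  0.47] tauM [0.33 0.28 0.34] th 170.9
phase 59.68 mod 60 peak 14.1 at 59.5
```

Emit:
move_arm --pt "0.04 0.25 0 0 0 -1" --pt "0.04 0.25 0 0 0 -1" --pt "0 0 0 0 0 0"

```text
clock: 22.65
position: [0.4377, -0.0151, 0.1267]
ee_rot: [3.12, -0.352, -0.002]
force: [-3.1, -10.8, -0.7]
width: 0.256
```

```bash
python3 -c "
from h import *
feel(3);st()"
```

```text
t 22.75 Ft [11.2 10.8 11.6] Mh/.25 [10.2 10.  10. ] -Mz/.1 [11.5 11.6 11.2] tau [0.45 0.38 0.54] tauM [0.31 0.26 0.32] th 169.0
phase 58.89 mod 60 peak 12.2 at 58.5
t22.80 pos [ 0.4377 -0.0152  0.1268] ty az -102.86 zt [-0.001 -0.002 -1.   ] j7 -1.24 F [-3.75 -9.96 -1.26] M [-2.336  0.965 -1.124] w 0.258
```

Emit:
move_arm --pt "0.05 0.24 0 0 0 -1" --pt "0.05 0.24 0 0 0 -1" --pt "0 0 0 0 0 0"

```text
clock: 23.1
position: [0.4387, -0.0105, 0.1267]
ee_rot: [3.113, -0.407, -0.002]
force: [-4.5, -12.0, -1.0]
width: 0.259
```

```bash
python3 -c "
from h import *
feel(3);st()"
```

```text
t 23.20 Ft [12.7 12.3 12.2] Mh/.25 [11.3 11.1 10.7] -Mz/.1 [12.  11.9 12.4] tau [0.62 0.56 0.5 ] tauM [0.42 0.4  0.28] th 167.1
phase 58.22 mod 60 peak 14.4 at 57.5
t23.25 pos [ 0.4386 -0.0107  0.1268] ty az -104.88 zt [-0.001 -0.002 -1.   ] j7 -1.27 F [ -4.29 -11.48  -0.8 ] M [-2.521  0.986 -1.257] w 0.260
```

Emit:
move_arm --pt "0.08 -0.01 0 0 0 0" --pt "0.07 -0.01 0 0 0 0" --pt "0 0 0 0 0 0"

```text
clock: 23.55
position: [0.4388, -0.0107, 0.1264]
ee_rot: [3.113, -0.407, -0.006]
force: [-8.1, -11.1, 2.7]
width: 0.259
```

```bash
python3 - <<'E'
from h import *
feel(3);s=cs()
im=imaging.get_image('wrist'); t=imaging.get_image('top'); np.save('s.npy',s,allow_pickle=True)
b=np.zeros((400,800,3),np.uint8)
b[:390,:300]=cv2.resize(im['color'][:260,180:380],(300,390)); b[:,300:]=cv2.resize(t['color'][165:245,255:355],(500,400),interpolation=cv2.INTER_CUBIC)
cv2.imwrite('pics/c7.png',b[:,:,::-1])
E
```

```text
t 23.65 Ft [12.7 12.6 12.3] Mh/.25 [10.9 11.1 11.1] -Mz/.1 [12.  12.3 12.3] tau [0.61 0.57 0.53] tauM [0.35 0.35 0.36] th 167.1
phase 58.13 mod 60 peak 12.4 at 57.0
t23.70 pos [ 0.4388 -0.0107  0.1264] ty az -104.89 zt [-0.004 -0.001 -1.   ] j7 -1.27 F [ -7.68 -11.02   2.63] M [-2.376  1.759 -1.191] w 0.254
r 0.1428 th 167.12 tau_axis 0.587
```

View pics/c7.png

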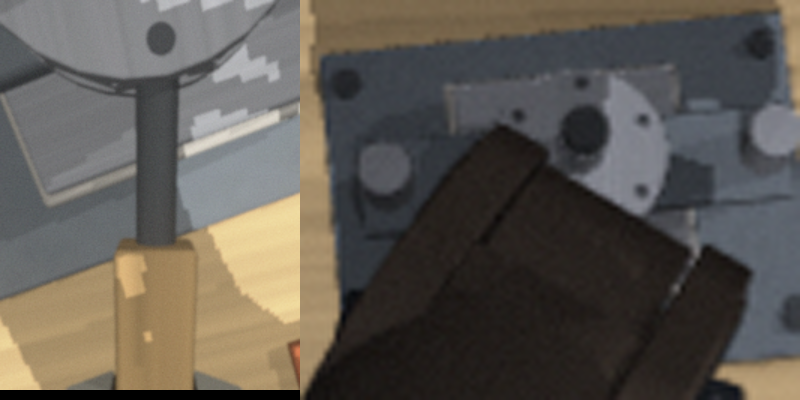

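Left view: the rod is fully home under the dot in the collar rim. The radial force rose with no further travel, so the tip is on the hole floor. The torque is about 0.55 N m, held for more than 0.5 s. Now I'll ease off and withdraw.

Emit:
move_arm --pt "-0.14 0 0 0 0 0" --pt "-0.1 -0.49 0 0 0 2" --pt "-0.09 -0.49 0 0 0 2" --pt "-0.08 -0.49 0 0 0 2" --pt "0 0 0 0 0 0"

```text
clock: 24.3
position: [0.4364, -0.0245, 0.1269]
ee_rot: [3.132, -0.238, -0.001]
force: [-2.0, -4.5, -0.5]
width: 0.256
```

```bash
python3 -c "
from h import *
feel(2);cs()"
```

```text
t 24.35 Ft [4.7 6.2] Mh/.25 [5.1 5.5] -Mz/.1 [5.8 5.8] tau [0.1 0.3] tauM [0.15 0.21] th 172.7
phase 59.59 mod 60 peak 14.8 at 0.0
t24.40 pos [ 0.4365 -0.0242  0.1269] ty az -98.74 zt [-0.001 -0.    -1.   ] j7 -1.16 F [-1.52 -6.07 -0.46] M [-1.322  0.689 -0.628] w 0.258
r 0.1427 th 172.63 tau_axis 0.259
```

Emit:
move_arm --pt "-0.04 -0.35 0 0 0 1.5" --pt "-0.04 -0.35 0 0 0 1.5" --pt "0 0 0 0 0 0"

```text
clock: 24.7
position: [0.436, -0.0307, 0.1269]
ee_rot: [-3.137, 0.157, 0.001]
force: [-0.5, -4.2, -1.6]
width: 0.253
```

```bash
python3 -c "
from h import *
feel(2)"
```

```text
t 24.75 Ft [4.2 5.3] Mh/.25 [4.1 4.1] -Mz/.1 [4.1 4.8] tau [0.18 0.27] tauM [0.17 0.11] th 175.25
phase 0.64 mod 60 peak 7.5 at 1.0
```

Emit:
move_arm --pt "-0.3 0.01 0 0 0 0" --pt "-0.4 0.02 0 0 0 0" --pt "-0.5 0.02 0 0 0 0" --pt "0 0 0 0 0 0"

```text
clock: 25.2
position: [0.4237, -0.0293, 0.127]
ee_rot: [-3.137, 0.16, 0.0]
force: [-1.0, -4.1, 0.7]
width: 0.255
```

```bash
python3 -c "
from h import *
feel(2); st()"
```

```text
t 25.25 Ft [4.2 3.6] Mh/.25 [3.7 3.9] -Mz/.1 [4.3 4.2] tau [0.22 0.14] tauM [0.15 0.19] th 175.1
phase 0.31 mod 60 peak 14.8 at 0.5
t25.30 pos [ 0.4238 -0.0293  0.1269] ty az -95.84 zt [-0.001  0.    -1.   ] j7 -1.12 F [-1.54 -3.38  0.46] M [-0.834  0.377 -0.432] w 0.260
```

Emit:
move_arm --pt "-0.9 0.03 0 0 0 0" --pt "-1.2 0.05 0 0 0 0" --pt "-1.2 0.05 0 0 0 0" --pt "-1.2 0.05 0 0 0 0" --pt "0 0 0 0 0 0"

```text
clock: 25.8
position: [0.3767, -0.0271, 0.1266]
ee_rot: [-3.136, 0.16, 0.004]
force: [1.0, 0.5, -0.5]
width: 0.255
```

```bash
python3 -c "
from h import *
s=cs(); im=imaging.get_image('top'); phase(im)"
```

```text
t25.80 pos [ 0.3767 -0.0271  0.1266] ty az -95.84 zt [-0.002  0.002 -1.   ] j7 -1.16 F [ 0.95  0.48 -0.47] M [-0.044  0.213 -0.028] w 0.255
r 0.2019 th 175.63 tau_axis -0.139
phase 2.51 mod 60 peak 13.2 at 3.5
```

Emit:
move_arm --pt "0 0 2.5 0 0 0" --pt "0 0 2.5 0 0 0"

```text
clock: 26.05
position: [0.3792, -0.0283, 0.1775]
ee_rot: [3.136, -0.162, -0.002]
force: [-0.4, -0.3, 0.3]
width: 0.253
```

Emit:
move_arm --pt "1.33 4.06 0 0 0 -1.5" --pt "1.33 4.06 0 0 0 -1.5" --pt "1.33 4.06 0 0 0 -1.5" --pt "1.33 4.06 0 0 0 -1.5" --pt "1.33 4.06 0 0 0 -1.5" --pt "1.33 4.06 0 0 0 -1.5" --pt "1.33 4.06 0 0 0 -1.5" --pt "1.33 4.06 0 0 0 -1.5"

```text
clock: 26.85
position: [0.4861, 0.2995, 0.1767]
ee_rot: [-3.104, 0.487, -0.0]
force: [1.4, -1.2, -0.1]
width: 0.25
```

```bash
python3 -c "
from h import *
imaging.get_image('top'); st()"
```

```text
t26.90 pos [0.4871 0.3077 0.1761] ty az -107.46 zt [ 0.002  0.002 -1.   ] j7 -1.89 F [ 1.91  7.43 -0.25] M [0.672 0.064 0.106] w 0.255
```

Emit:
move_arm --pt "0 0 0 0 0 0" --pt "0 0 -4 0 0 0" --pt "0 0 -4 0 0 0" --pt "0 0 -4 0 0 0" --pt "0 0 -2 0 0 0" --pt "0 0 -0.8 0 0 0" --pt "0 0 0 0 0 0"

```text
clock: 27.6
position: [0.4855, 0.2961, 0.0286]
ee_rot: [3.102, -0.488, -0.001]
force: [-0.4, 0.1, -1.0]
width: 0.257
```

```bash
python3 -c "
from h import *
s=st(); phase(imaging.get_image('top'))"
```

```text
t27.60 pos [0.4855 0.2961 0.0286] ty az -107.90 zt [-0.001 -0.001 -1.   ] j7 -1.72 F [-0.36  0.09 -0.98] M [0.001 0.221 0.015] w 0.257
phase 2.59 mod 60 peak 21.2 at 2.5
```

Emit:
move_arm --pt "0 0 -0.3 0 0 0" --pt "0 0 -0.3 0 0 0" --pt "0 0 0 0 0 0"

```text
clock: 27.95
position: [0.4857, 0.2973, 0.0233]
ee_rot: [-3.103, 0.487, -0.0]
force: [-0.0, 0.9, -1.5]
width: 0.257
```

Emit:
move_arm --pt "0 0 0 0 0 0" --pt "0 0 0 0 0 0" --pt "0 0 0 0 0 0" --pt "0 0 0 0 0 0" --pt "0 0 0 0 0 0" --pt "0 0 0 0 0 0" --grip 0.7

```text
clock: 28.55
position: [0.4856, 0.297, 0.0229]
ee_rot: [3.103, -0.488, -0.0]
force: [-1.2, 0.0, 0.3]
width: 0.684
```

Emit:
move_arm --pt "0 0 1 0 0 0" --pt "0 0 3 0 0 0" --pt "0 0 4.5 0 0 0" --pt "0 0 4.5 0 0 0" --pt "-4 0 4 0 0 0" --pt "-4 0 3 0 0 0" --pt "0 0 0 0 0 0"

```text
clock: 29.25
position: [0.4063, 0.2996, 0.2209]
ee_rot: [-3.101, 0.477, 0.004]
force: [0.5, 0.4, -0.2]
width: 0.702
```

```bash
python3 - <<'E'
from h import *
s=st(); t=imaging.get_image('top'); phase(t); w=imaging.get_image('wrist')
for b in outline_of('wrist','bar')[:3]:
    v,u=np.nonzero(b['mask']); print(b['p'],b['rect'],unproj(w,[[u.mean(),v.mean()]],.018,s))
b=np.hstack([cv2.resize(t['color'][130:330,90:410],(480,300)),cv2.resize(w['color'],(320,300))]); cv2.imwrite('pics/c8.png',b[:,:,::-1])
E
```

```text
t29.25 pos [0.4063 0.2996 0.2209] ty az -107.50 zt [-0.002  0.004 -1.   ] j7 -2.02 F [ 0.5   0.43 -0.25] M [0.008 0.214 0.041] w 0.702
phase 2.67 mod 60 peak 20.7 at 2.0
0.91 [253.0, 199.9, 42.1, 126.6] [[0.32985657 0.33574499 0.018     ]]
0.91 [24.0, 213.9, 159.1, 27.0] [[0.41778739 0.49047837 0.018     ]]
0.82 [248.3, 0.0, 25.4, 160.9] [[0.50687409 0.29087413 0.018     ]]
```

View pics/c8.png

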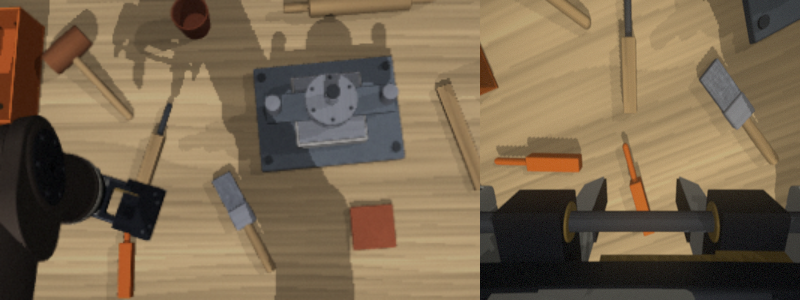

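The beech bar lies flat where it was picked up, well clear of the press. The mallet, brush, tile and slat look unmoved. The collar is holding at phase 2.6°.

```bash
python3 -c "
from h import *
print(workorder.sign_off())"
```

```text
the job is handed in; nothing more can be done
None
```

The press is screwed down snug on the mould, and the bar is out and lying flat on the bench. I handed the job in at about 29 s on the robot's clock; the hand-in gives no verdict.

- **Turning:** I put the bar in the hole at 231° and turned the collar about 105° clockwise. I then moved the bar to the hole at 245° and turned about 67° more.
- **Snug point:** Resistance began to rise about 165–167° of collar into the turn. I stopped at about 12.5 N sideways and 0.55 N m, which I estimate as about 7° past the touch. I held it there for more than 0.5 s with the bar's tip on the hole floor.
- **Putting the bar back:** I eased off, pulled the bar out and laid it down where I had picked it up.

**Last checks:**
- **Collar:** it sprang back about 4° and stayed there, by my estimate still 2–3° past the touch.
- **Bar:** it lies flat, about 0.33 m from the collar's axis.
- **Bystanders:** those in the last top view (mallet, brush, tile, and the parts of the slat, pin and pot in frame) look unmoved. The jar was out of frame.

**Problems and disagreements:**
- **Refused move:** one early move call was refused because it had 9 rows.
- **Bar twist:** the bar twisted a few degrees in the grip, so the hand ran 4–10° ahead of the collar. I judged by the collar's dots and the felt force instead.
- **Torque estimates:** my second torque estimate, from the wrist moment with a guessed lever, read lower at about 0.35 N m. I trusted the direct one.

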